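Refit the window of a tape-inspection head

ROBOT

A 6-joint arm with a two-finger parallel gripper is mounted at the origin on the work surface. World frame = base frame: x ahead of the robot, y to its left, z up, the work surface at z = 0. Lengths are in m, angles in degrees, forces in N, time in s.
With the tool pointing down it reaches from about 0.325 to 0.775 m from the base axis. Payload 5.5 kg.
Tool frame: the origin (TCP) lies at the centre of the arm's flange, where the gripper is bolted on; the fingertips stand 182 mm ahead of it and the grasp point (between the pads) lies 163 mm ahead of it; z points along the fingers, y is the direction in which the jaws open and shut (so a half turn about z gives the same grasp; the last joint's range is limited). The gripper opens to 88 mm and grips with 3 to 60 N. Pads are 20 mm wide; open, the fingers measure 115 mm over their backs; the gripper's body (75 mm by 178 mm) begins 61 mm behind the grasp point.
Start: joints at [60.35, 5.22, 70.514, -0, 104.267, -3.249], TCP at [0.267, 0.537, 0.405] pointing down, gripper open.
Joint ranges: [-164.24, 164.24], [-49.07, 125.15], [9.68, 141.18], [-86.29, 266.29], [3.28, 154.24], [-151.56, 151.56]. Speed limits (degrees/s): [147.25, 147.25, 172.46, 180, 180, 180].

INTERFACE

Orientations are given as [roll, pitch, yaw] about the fixed x, y, z axes, in that order (R = Rz(yaw) Ry(pitch) Rx(roll)).
In Python, from station import r gives the robot as it stands. The module is installed in compiled form; this text tells all that it offers. Calls block until the motion is done:
- r.reach(position, orientation): joint-space move of the TCP to a pose.
- r.servo_line(position, rotation=None, speed=0.15): straight line of the TCP; rotation=None keeps the orientation; speed is the mean speed in m/s.
- r.move_joints(angles): joint-space move.
- r.let_go() and r.grab(squeeze=None): open the fingers fully, or close them until they stop; squeeze is the grip in N (None keeps the last).
- r.wait(seconds).
- r.inverse_kinematics(position, orientation): joint angles nearest the present ones, or None.
- r.sense(): the state.
- r.snapshot(name): name is "scene" or "top" or "wrist"; returns a dict with "frame" (384x512x3 uint8, red, green, blue), "fx", "fy", "cx", "cy" (pixels), "R" (3x3) and "t" (3): a world point X has camera coordinates R X + t. Camera axes: x right, y down, z forward; pixel columns grow to the right and rows downward; lengths in m; the calibration is good to about 2 mm. The wrist camera is an equidistant fisheye: a pixel r from the principal point sees the ray r / f radians off the axis. A picture is of the moment at which its call begins. There is no depth.
A pose or a line that the arm cannot do raises r.IKError and nothing moves.
- r.hand_in(): hands the job in, once; it reports no verdict.
The state is a dict: "clock": time; "joints": joint angles; "joint_vel": joint speeds; "joint_torque": joint torques, N m; "tcp_pos": TCP position; "orientation": TCP orientation; "contact_force": force on the tool from outside, world axes, zero at the start; "torque": the same for the moment, N m; "opening": finger opening in m.
Only numpy, scipy, OpenCV 4.12 (cv2) and the standard library are available. Lean on these libraries where they do the work, as an engineer would, in place of code of your own. Each camera call takes 0.05 s, during which the arm holds its last target.

TASK

Set the larger of the two round glass windows gently, flat and fully home, into the round cell of the inspection head, and let go of it. Then swing the head's yoke over it until the yoke stops, and screw the yoke's retaining ring down clockwise until it stops and holds the window snug. Leave the small window, the tape rolls and the bare cardboard core where they are.

Things in the scene. Friction and masses are not known exactly. Their poses are not given: they have to be found in the camera images.
- window_center (a point): centre (half-way up) of the window to fit: a glass disc in a thin bare aluminium rim, 40 mm in diameter, 12 mm thick, 40 g, its lower edge bevelled by 2 mm. It starts lying flat, within 2 mm of the middle of its cradle (axis z up).
- cradle_large: fixed grey plastic cradle under the large window; origin at the centre of its underside. Base 64 x 64 x 10 mm, the window lies on the base at 10 mm height. Two upright walls, 50 mm long along the cradle's x, 6 mm thick, inner faces 23 mm to either side (y) of the centre, tops at 32 mm. It is open at both x ends, so fingers fit only along the cradle's x axis (closing along x).
- cradle_small: fixed cradle of the same shape, under the small window; origin at the centre of its underside.
- small_window_center (a point): centre of the small window, 30 mm in diameter, 12 mm thick, of the same make, loose in its cradle: not to be moved.
- cell_seat (a point): centre of the seat (floor) of the cell in the fixed inspection head, 24 mm above the table. The cell is a round recess 6 mm deep, 41.6 mm wide, in the middle of a painted grey block of 70 x 70 mm whose top is 30 mm above the table: a seated window stands 6 mm proud, its top 36 mm above the table. The base plate, 12 mm thick, reaches from 60 mm before to 110 mm behind the cell (along point x) and 45 mm to either side. Its x axis points from the cell to the yoke's pivot, z up.
- pivot (a point): point on the upright pivot axis of the yoke, 70 mm from the cell axis along the cell's x, 50 mm above the table (the boss, 30 mm wide, ends at 52 mm).
- pin (a point): middle of the yoke's upright handle pin, a plain steel rod 12 mm in diameter, from 50 to 85 mm above the table (this point 70 mm), 120 mm from the pivot axis on the yoke's free end.
- yoke (a joint): swing of the flat aluminium yoke about its upright pivot, rad: 0 = stopped, with the ring exactly over the cell; grows counter-clockwise seen from above as it swings aside, to 1.7 at most. Starts swung aside. About 1 N at the pin moves it and it stays where it is left. The plate is 42 to 50 mm above the table, 60 mm wide at the ring; pivot, ring axis (70 mm from the pivot) and pin (120 mm) are in one line. Thus it is closed by swinging the pin clockwise.
- ring_grip (a point): on the axis of the retaining ring, half-way up its knurled dark steel rim: 48 mm in outer diameter, 18 mm high, open in the middle. The rim stands above the yoke's plate; this point is 67 mm above the table with the ring fully raised and 60 mm when fully down (then 1 mm is left between rim and plate).
- ring (a joint): turn of the ring in the yoke's thread, rad: 0 = fully raised, grows clockwise seen from above, sinks 1.94 mm per rad, stops at 3.6 rad fully down. Stiff at 0.06 N m, stays where it is left. Starts between 0 and 0.5. It can be taken round its rim at any angle, but the pin is only 50 mm from the ring's axis: keep fingers at 0.6 rad or more from the pin's direction.
- washer (a joint): compression in m of the brass-coloured spring washer under the ring, 33 mm wide (2.5 N per mm). Hanging free 0; its underside is 39 mm above the table with the ring raised. It meets a seated window after about 1.5 rad of turning and reads about 0.004 with the ring fully down.
- roll_wide: bystander: white tape roll 84 mm in diameter, 28 mm high, on a cardboard core that stands up to 50 mm; origin at the centre of its underside.
- roll_narrow: bystander: white tape roll 68 mm in diameter, 36 mm high, on a core that stands up to 45 mm; origin at the centre of its underside.
- core: bystander: bare upright cardboard core, 40 mm in diameter, 55 mm high; origin at the centre of its underside.
Things that resemble listed ones, but are neither listed nor needed, are in the scene too. What is shaped like the part that bears window_center but green or turquoise is not meant.

How it is judged (in metres and radians):
On the way, in this order (a step that is already met when the one before it is completed fails the run):
1. the large window lies flat on the seat of the cell, released, with the yoke still aside (horizontal distance between window_center and cell_seat below 0.003 m and z of window_center in the frame of cell_seat between 0.004 and 0.0075 m and angle between the z axis of window_center and the z axis of cell_seat, either way round below 0.06 rad and value of joint yoke above 0.6 rad and contact force between the fingers and window below 0.1 N), for 0.2 s.
2. the yoke is swung home over the seated window (horizontal distance between window_center and cell_seat below 0.003 m and z of window_center in the frame of cell_seat between 0.004 and 0.0075 m and angle between the z axis of window_center and the z axis of cell_seat, either way round below 0.06 rad and value of joint yoke below 0.06 rad), for 0.2 s.
At the end, for the whole second after the job is handed in: the large window lies in the cell, centred within 3 mm, flat within 0.06 rad and its centre 4 to 7.5 mm above the seat (6 when home); the yoke is home within 0.06 rad; the ring is turned down to at least 3.3 of its 3.6 rad and the spring washer is pressed by at least 2.5 mm on the window (all of step 2 and value of joint ring above 3.3 rad and value of joint washer above 0.0025 m); the robot touches nothing.
It fails at once if the window is dropped or slammed into the cell (over 0.5 m/s close to it) (horizontal distance between window_center and cell_seat below 0.03 m and height (world z) of window_center below 0.06 m and linear speed of window above 0.5 m/s).
It fails at once if the small window is moved by over 15 mm (distance of small_window_center from where it was at the start of the episode above 0.015 m).
It fails at once if a tape roll or the core is moved by over 25 mm (distance of any of roll_wide, roll_narrow, core from where it was at the start of the episode above 0.025 m).
It also fails if it takes over 72 s, if anything falls off the work surface, if the arm or the gripper's body presses on something with over 40 N, if the wrist force passes 120 N, or if a joint passes its speed limit or range.

## Working session

There is one attempt and no reset: what is moved stays moved. The work goes in short steps, each a Python script; the robot and the scene stay as the last script left them, time stands still between calls to the robot, and variables do not carry over. Pictures are saved under pics/ and viewed, and the job is handed in when it is done.

```bash
mkdir -p pics; ls
python3 - <<'E'
from station import r
import cv2
s=r.sense(); print(s)
for n in ("scene","top","wrist"):
    d=r.snapshot(n); cv2.imwrite(f"pics/{n}0.png",d["frame"][:,:,::-1]); print(n,d["fx"],d["fy"],d["cx"],d["cy"],d["R"],d["t"])
E
```

```text
pics
{'clock': 0.0, 'joints': array([ 6.03484625e+01,  5.26182511e+00,  7.05796819e+01, -8.50459153e-04,
        1.04265472e+02, -3.24949346e+00]), 'joint_vel': array([-0.08850681, -0.04101617,  0.00364166, -0.02977042,  0.03910733,
       -0.02937579]), 'joint_torque': array([-8.46294024e-04, -4.46456695e+01, -4.06452012e+01,  6.97607710e-02,
        2.92199588e-02, -9.77934474e-05]), 'tcp_pos': array([0.26684052, 0.53746239, 0.40354162]), 'orientation': array([-1.79893147e+02, -5.24066572e-03,  1.53597742e+02]), 'contact_force': array([ 0.76145367, -0.40695399, -0.67909019]), 'torque': array([ 0.03699965,  0.04692833, -0.01909175]), 'opening': 0.08775721630381637}
scene 455.5952727840126 455.5952727840126 257.8185634403738 184.26640047636775 [[-0.82935207  0.55827665 -0.02241278]
 [ 0.32540762  0.45002532 -0.83161716]
 [-0.45418612 -0.6969967  -0.5548969 ]] [ 0.39498535 -0.11774225  1.40138764]
top 350.91918219330444 350.91918219330444 251.67572186675397 187.12963231466742 [[-0.00977848 -0.9999347  -0.00591444]
 [-0.98678426  0.01060626 -0.16169206]
 [ 0.16174423  0.00425518 -0.98682354]] [0.03530553 0.5301945  0.90768746]
wrist 297.3186396354542 297.3186396354542 257.42950352150535 191.9253015632408 [[ 4.45615709e-01  8.95224141e-01 -6.14160731e-04]
 [ 8.62147568e-01 -4.28966220e-01  2.69610001e-01]
 [ 2.41097927e-01 -1.20671949e-01 -9.62969403e-01]] [-0.59976266 -0.03109727  0.38915915]
```

View pics/scene0.png

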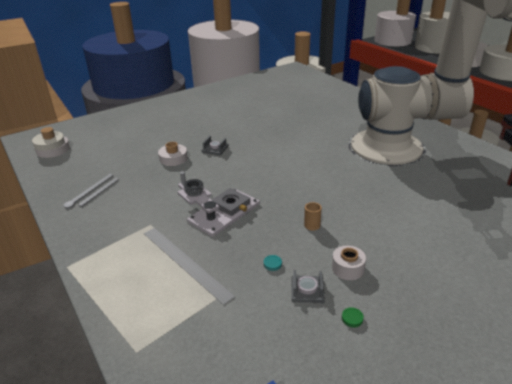

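View pics/top0.png

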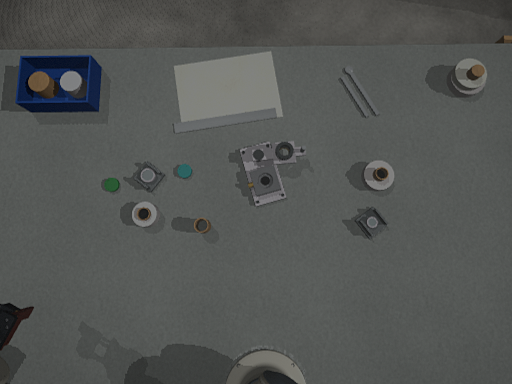

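View pics/wrist0.png

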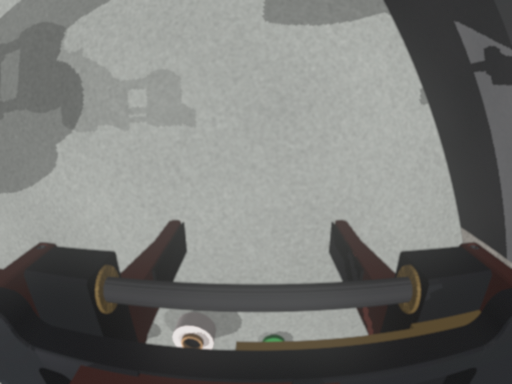

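The top view (image up = +x, left = +y) shows the cradle with the larger disc at about (148,176), the smaller one at (372,222), and the head with its cell at about (265,181). The yoke is swung aside with its ring at (285,151) and pin at (303,150). I'll enlarge these areas.

Run:
```python
import cv2,numpy as np
im=cv2.imread("pics/top0.png")
a=cv2.resize(im[130:220,225:325],(800,720)[:2],interpolation=cv2.INTER_CUBIC)[:600]
b=cv2.resize(im[150:205,120:190],None,fx=5,fy=5,interpolation=cv2.INTER_CUBIC)
c=cv2.resize(im[195:250,337:407],None,fx=5,fy=5,interpolation=cv2.INTER_CUBIC)
cv2.imwrite("pics/c1.png",cv2.resize(im[130:215,225:325],None,fx=7,fy=7,interpolation=cv2.INTER_CUBIC)); cv2.imwrite("pics/c2.png",np.hstack([b,c]))
im=cv2.imread("pics/scene0.png")
cv2.imwrite("pics/c3.png",cv2.resize(im[165:240,165:270],None,fx=7,fy=7,interpolation=cv2.INTER_CUBIC))
```

```text
(no output)
```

View pics/c1.png

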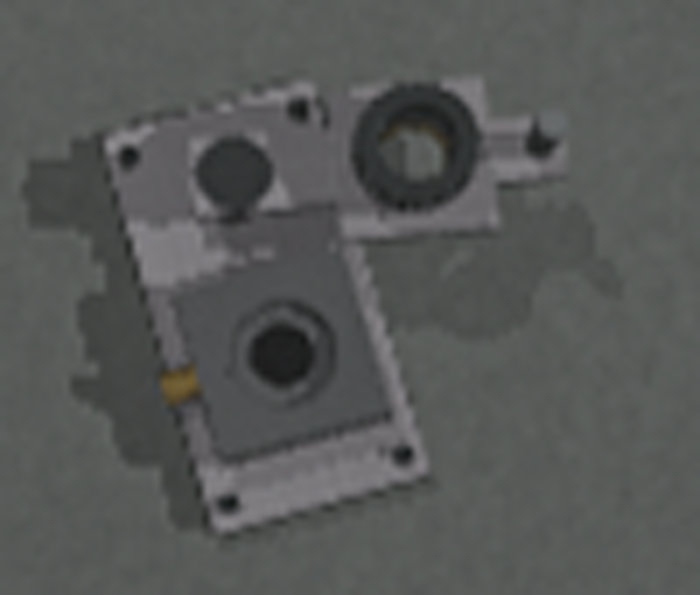

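View pics/c2.png

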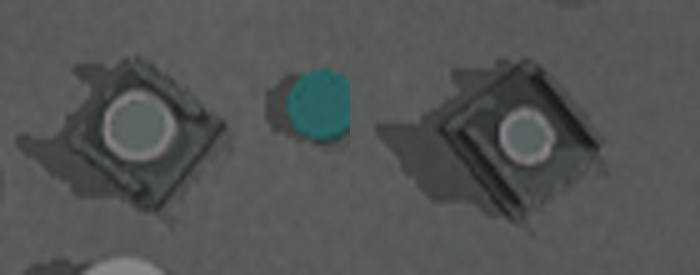

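View pics/c3.png

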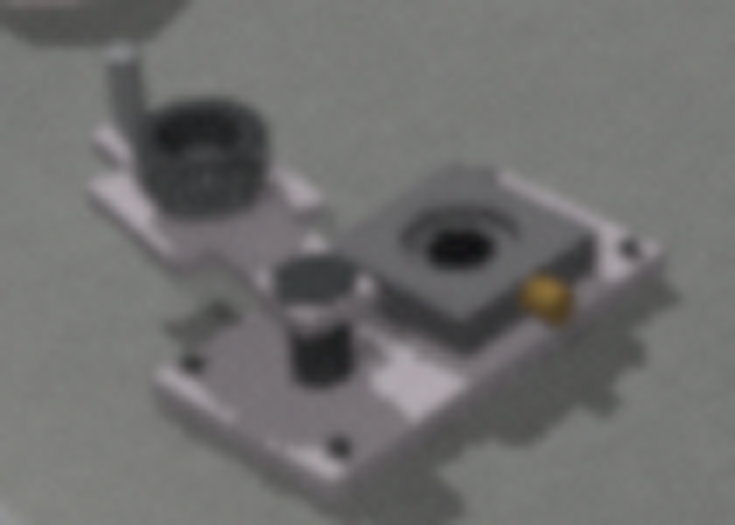

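```bash
cat > h.py <<'E'
import numpy as np, cv2
from scipy.spatial.transform import Rotation as Ro
def ray(d,u,v,fish):
    x=(u-d["cx"])/d["fx"]; y=(v-d["cy"])/d["fy"]
    if fish:
        th=np.hypot(x,y); k=np.sin(th)/th if th>1e-9 else 1.; q=np.array([x*k,y*k,np.cos(th)])
    else: q=np.array([x,y,1.])
    R=np.array(d["R"]); return -R.T@np.array(d["t"]), R.T@q
def cast(d,u,v,z,fish=False):
    c,q=ray(d,u,v,fish); return c+q*(z-c[2])/q[2]
def proj(d,X,fish=False):
    p=np.array(d["R"])@np.array(X)+np.array(d["t"])
    if fish:
        r=np.hypot(p[0],p[1]); th=np.arctan2(r,p[2]); k=th/max(r,1e-9); x,y=p[0]*k,p[1]*k
    else: x,y=p[0]/p[2],p[1]/p[2]
    return np.array([d["cx"]+d["fx"]*x,d["cy"]+d["fy"]*y])
E
python3 - <<'E'
from station import r
from h import *
t=r.snapshot("top"); w=r.snapshot("wrist"); s=r.sense()
Rt=Ro.from_euler('xyz',s["orientation"],degrees=True).as_matrix()
R=np.array(w["R"]); C=-R.T@np.array(w["t"])
print("cam in tool",Rt.T@(C-s["tcp_pos"]),"axes",(Rt.T@R.T).round(3))
def c1(u,v): return 225+u/7,130+v/7
for n,p,z in (("cell",c1(282,352),.03),("pivot",c1(234,172),.052),("ringtop",c1(415,147),.074),("pintop",c1(541,135),.085),("win",(120+138/5,150+125/5),.022),("small",(337+176/5,195+136/5),.022),
 ("wide",(145,214),.05),("narrow",(379,174),.045),("core",(202,225),.055),("rollB",(379,174),.05)):
    print(n,cast(t,*p,z).round(4))
E
```

```text
cam in tool [7.43135240e-02 7.61856928e-05 2.10363812e-02] axes [[-0.001 -0.963 -0.27 ]
 [ 1.    -0.001  0.001]
 [-0.001 -0.27   0.963]]
cell [ 0.5514 -0.0078  0.03  ]
pivot [0.6188 0.0105 0.052 ]
ringtop [ 0.6221 -0.0581  0.074 ]
pintop [ 0.6232 -0.1046  0.085 ]
win [0.5715 0.3202 0.022 ]
small [ 0.4338 -0.297   0.022 ]
wide [0.46   0.3145 0.05  ]
narrow [ 0.5627 -0.3162  0.045 ]
core [0.429  0.1615 0.055 ]
rollB [ 0.5617 -0.3144  0.05  ]
```

```bash
cat >> h.py <<'E'
YAW=144.5
def tx(yaw=YAW): a=np.radians(yaw); return np.array([np.cos(a),np.sin(a),0])
def shot(r,name,which="wrist"):
    d=r.snapshot(which); cv2.imwrite(f"pics/{name}.png",d["frame"][:,:,::-1]); np.save(f"pics/{name}.npy",d,allow_pickle=True); return d
def load(name): return np.load(f"pics/{name}.npy",allow_pickle=True).item()
E
python3 - <<'E'
from station import r
from h import *
W=np.array([.5715,.3202,0]); p=W-0.04*tx(); p[2]=.25
r.reach(p,[180,0,YAW]); r.wait(.2)
d=shot(r,"w1"); print(r.sense()["clock"],r.sense()["tcp_pos"],p,proj(d,[.5715,.3202,.022],True))
E
```

```text
2.125 [0.60364316 0.29779084 0.25051195] [0.60406462 0.29697188 0.25      ] [256.23088058 160.75258159]
```

View pics/w1.png

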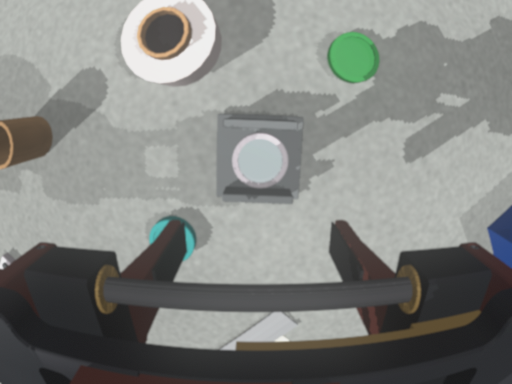

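The wrist view shows the window at about (260,160) in its cradle. The walls run roughly along the jaw direction, the green decoy is at (353,57) and the wide roll at (168,37). Next I'll measure the rim ellipse and the cradle's edges.

```bash
cat >> h.py <<'E'
def ell(img,u,v,rad,lo,hi=255,bright=True):
    g=cv2.cvtColor(img,cv2.COLOR_RGB2GRAY); m=np.zeros_like(g); cv2.circle(m,(int(u),int(v)),rad,255,-1)
    b=((g>=lo)&(g<=hi)).astype(np.uint8)*255 & m
    cs,_=cv2.findContours(b,cv2.RETR_EXTERNAL,cv2.CHAIN_APPROX_NONE); c=max(cs,key=cv2.contourArea)
    return cv2.fitEllipse(cv2.convexHull(c)),cv2.contourArea(c),c
E
python3 - <<'E'
from h import *
d=load("w1"); im=d["frame"]; g=cv2.cvtColor(im,cv2.COLOR_RGB2GRAY)
print(g[160,205:315:3]); print(g[100:215:3,255])
for lo in (105,115,130):
    e,a,c=ell(im,260,160,40,lo); print(lo,e,a,cast(d,*e[0],.022,True), e[1])
    P=np.array([cast(d,*q[0],.022,True)[:2] for q in c]); cc,rr=cv2.minEnclosingCircle(P.astype(np.float32)*1000); print(cc,rr)
cv2.imwrite("pics/w1c.png",cv2.resize(im[90:220,190:330,::-1],None,fx=5,fy=5,interpolation=cv2.INTER_CUBIC)[:600])
E
```

```text
[157 161 162 162 136 131 131 132 131 182 207 185 191 191 191 191 191 191
 190 191 191 191 191 191 191 190 176 176 121 117 117 116 128 139 136 137
 139]
[177 139 136 136 121 100  95 143 147 143 141 150 211 202 192 192 192 192
 191 191 191 191 191 191 191 191 192 181 148 123  81  82 100 126 147 184
 185 181 178]
105 ((260.1236267089844, 157.46046447753906), (73.38115692138672, 81.57366943359375), 92.63834381103516) 4304.0 [0.57117186 0.32381062 0.022     ] (73.38115692138672, 81.57366943359375)
(573.0242919921875, 322.4679870605469) 28.73690414428711
115 ((260.1173095703125, 157.38870239257812), (73.24419403076172, 81.58887481689453), 92.35057830810547) 4256.0 [0.57112735 0.32383675 0.022     ] (73.24419403076172, 81.58887481689453)
(573.0242919921875, 322.4679870605469) 28.73690414428711
130 ((255.71820068359375, 155.0660400390625), (66.3295669555664, 76.3219223022461), 50.53565979003906) 3339.0 [0.5679725  0.32227369 0.022     ] (66.3295669555664, 76.3219223022461)
(567.9143676757812, 321.77685546875) 28.0343074798584
```

View pics/w1c.png

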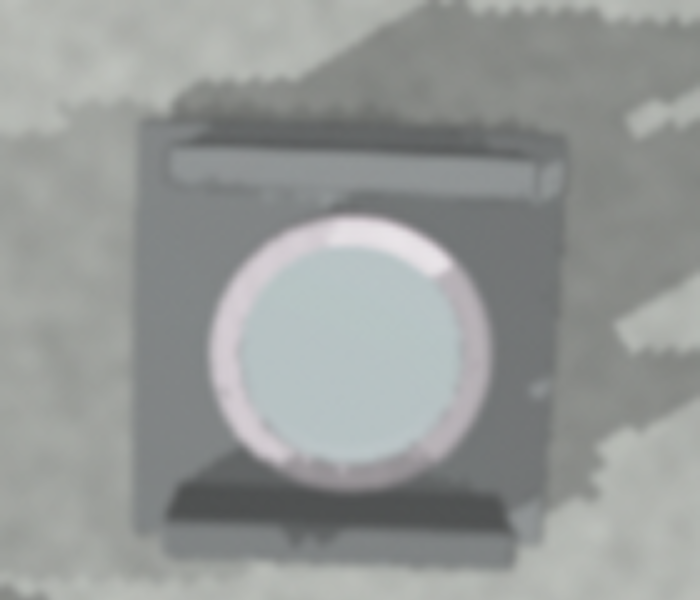

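Run:
```python
from h import *
d=load("w1"); im=d["frame"]
for lo in (155,165):
    e,a,c=ell(im,260,160,36,lo)
    P=np.array([cast(d,*q[0],.022,True)[:2] for q in c])*1000; cc,rr=cv2.minEnclosingCircle(P.astype(np.float32)); e2=cv2.fitEllipse(P.astype(np.float32))
    print(lo,e,a,cast(d,*e[0],.022,True),cc,rr,e2)
# wall edges
pts=[(190+170/5,90+150/5),(190+535/5,90+160/5),(190+165/5,90+525/5),(190+515/5,90+533/5)]
q=[cast(d,*p,.032,True) for p in pts]
for a,b in ((0,1),(2,3)): v=q[a]-q[b]; print(np.degrees(np.arctan2(v[1],v[0])),np.linalg.norm(v))
print((q[0]+q[1]+q[2]+q[3])/4)
```

```text
155 ((259.36138916015625, 159.65255737304688), (53.49460983276367, 56.561058044433594), 84.31065368652344) 2234.5 [0.57214139 0.32246147 0.022     ] (572.4985961914062, 322.13653564453125) 20.024810791015625 ((571.859375, 322.6533508300781), (36.55626678466797, 39.88397216796875), 148.97206115722656)
165 ((259.3163146972656, 159.205810546875), (51.86271286010742, 56.10714340209961), 90.6614761352539) 2158.0 [0.57186145 0.32262131 0.022     ] (572.4418334960938, 322.11981201171875) 19.73463249206543 ((571.6668701171875, 322.65740966796875), (35.85293960571289, 39.339805603027344), 149.09072875976562)
-126.96513288583786 0.04838588017074157
-126.86798683891122 0.04877870545249067
[0.57034838 0.32357096 0.032     ]
```

```bash
cat >> h.py <<'E'
from scipy.optimize import least_squares
def radial(d,X0,z,r0,fish=True,sign=1,n=72,w=.004,skip=None):
    """edge of known circle: max radial gradient of gray near r0 around X0 (world), then circle fit"""
    g=cv2.GaussianBlur(cv2.cvtColor(d["frame"],cv2.COLOR_RGB2GRAY).astype(np.float32),(0,0),.7); P=[];S=[]
    rs=np.arange(r0-w,r0+w,.0002)
    for a in np.linspace(0,2*np.pi,n,endpoint=False):
        uv=np.array([proj(d,[X0[0]+q*np.cos(a),X0[1]+q*np.sin(a),z],fish) for q in rs],np.float32)
        v=cv2.remap(g,uv[:,0].reshape(1,-1),uv[:,1].reshape(1,-1),cv2.INTER_LINEAR)[0]
        gr=np.gradient(v)*sign; i=np.argmax(gr); P.append([X0[0]+rs[i]*np.cos(a),X0[1]+rs[i]*np.sin(a)]); S.append(gr[i])
    P=np.array(P);S=np.array(S); k=S>.3*np.median(S)
    f=lambda p:np.hypot(P[k,0]-p[0],P[k,1]-p[1])-p[2]
    s=least_squares(f,[X0[0],X0[1],r0],loss="soft_l1",f_scale=.0004); return s.x,k.sum(),np.abs(f(s.x)).mean()
E
python3 - <<'E'
from h import *
d=load("w1")
x=[.5725,.3221]
for _ in range(3):
    o=radial(d,x,.022,.020,sign=-1,w=.003); x=o[0][:2]; print(o)
print(radial(d,x,.022,.016,sign=1,w=.002),radial(d,x,.022,.016,sign=-1,w=.002))
E
```

```text
(array([0.57291893, 0.32219645, 0.01977149]), np.int64(72), np.float64(0.00014545363845549345))
(array([0.57286192, 0.322206  , 0.01979832]), np.int64(72), np.float64(0.00014507212342154975))
(array([0.57291813, 0.32218087, 0.01978978]), np.int64(72), np.float64(0.00014917197887337832))
(array([0.5734827 , 0.32205582, 0.01637412]), np.int64(43), np.float64(0.00021548258878282883)) (array([0.57142639, 0.32175873, 0.01671525]), np.int64(69), np.float64(0.0005896817308603618))
```

Run:
```python
from station import r
from h import *
W=np.array([.5514,-.0078,0]); p=W-0.04*tx(); p[2]=.285
r.reach([p[0],p[1],.285],[180,0,YAW]); r.wait(.2)
d=shot(r,"w2"); t=r.sense(); print(t["clock"],t["tcp_pos"],p,t["joints"])
for n,X in (("cell",[.5514,-.0078,.03]),("ring",[.622,-.058,.074]),("pin",[.623,-.105,.085])): print(n,proj(d,X,True))
```

```text
3.625 [ 0.58417064 -0.03004383  0.28476924] [ 0.58396462 -0.03102812  0.285     ] [-6.27798218e+00  3.44985699e+00  8.45156532e+01  5.74396999e-03
  9.20538143e+01 -6.08657472e+01]
cell [255.96409142 154.86440148]
ring [256.01963556 280.10321092]
pin [206.9767257  316.78877354]
```

View pics/w2.png

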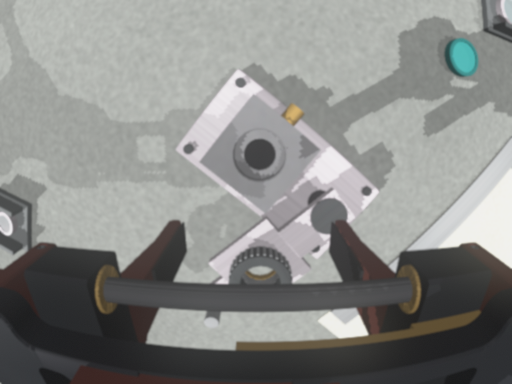

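The cell shows at (260,153), the amber knob at (292,113) and the boss at (328,213); the ring and pin are partly hidden behind the gripper bar. I'll fit the recess edge.

Run:
```python
from h import *
d=load("w2"); im=d["frame"]
for sg in (1,-1):
    x=[.5525,-.0095]
    for _ in range(4):
        o=radial(d,x,.030,.0208,sign=sg,w=.0025); x=o[0][:2]
    print(sg,o)
x=[.5525,-.0095]
cv2.imwrite("pics/w2c.png",cv2.resize(im[65:225,170:380,::-1],None,fx=3.7,fy=3.7,interpolation=cv2.INTER_CUBIC)[:600])
```

```text
1 (array([ 0.55268351, -0.00566861,  0.02136768]), np.int64(70), np.float64(0.0002160580050212317))
-1 (array([ 0.55222748, -0.00567564,  0.01895716]), np.int64(69), np.float64(0.0003843457872461206))
```

View pics/w2c.png

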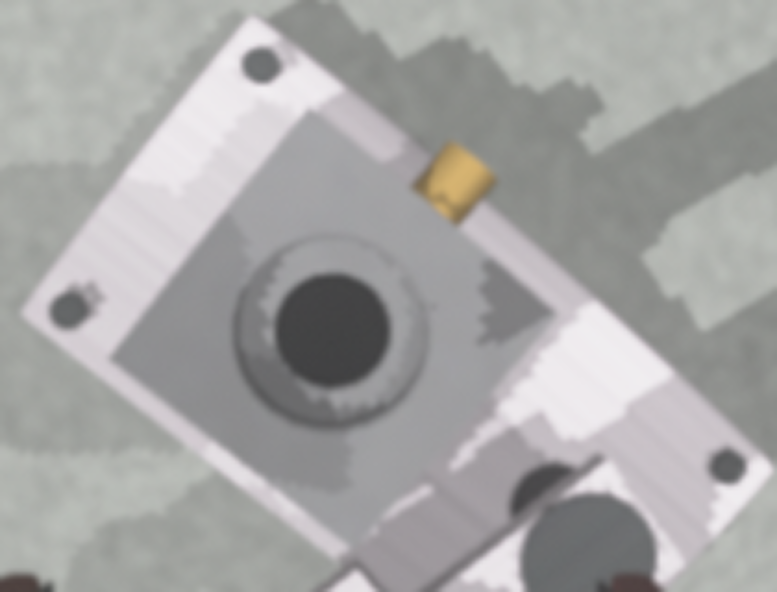

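Run:
```python
from h import *
d=load("w2"); im=d["frame"]
c=lambda u,v:(170+u/3.7,65+v/3.7)
for n,p,z in (("ctr",(330.5,332.5),.03),("L",(233,332),.03),("R",(428,332),.03),("T",(330,235),.03),("B",(330,430),.03),("hole",(332,330),.024),("corner1",(310,110),.03),("c2",(553,312),.03),("c3",(112,358),.03),("c4",(352,550),.03),("boss",(590,555),.052)):
    print(n,cast(d,*c(*p),z,True).round(4))
o=[.5527,-.0057,0]
for r0 in (.010,.0125,.014):
    print(radial(d,o,.024,r0,sign=1,w=.003))
# block corners average
q=[cast(d,*c(*p),.03,True) for p in ((310,110),(553,312),(112,358),(352,550))]
print(np.mean(q,0),[np.linalg.norm(q[a]-q[b]) for a,b in ((0,1),(1,3),(3,2),(2,0))], [np.degrees(np.arctan2(*(q[a]-q[b])[1::-1])) for a,b in ((1,0),(3,2),(0,2),(1,3))])
a,pv=o,cast(d,*c(590,555),.052,True); print(np.hypot(pv[0]-o[0],pv[1]-o[1]),np.degrees(np.arctan2(pv[1]-o[1],pv[0]-o[0])))
```

```text
ctr [ 0.5529 -0.0056  0.03  ]
L [ 0.5407 -0.0226  0.03  ]
R [0.565  0.0116 0.03  ]
T [0.5358 0.0064 0.03  ]
B [ 0.5704 -0.0182  0.03  ]
hole [ 0.5534 -0.0055  0.024 ]
corner1 [0.5117 0.0184 0.03  ]
c2 [0.5769 0.0365 0.03  ]
c3 [ 0.5296 -0.0474  0.03  ]
c4 [ 0.596  -0.0303  0.03  ]
boss [0.6194 0.0136 0.052 ]
(array([ 0.55303359, -0.0056376 ,  0.01262088]), np.int64(72), np.float64(0.00015372625844824468))
(array([ 0.55311632, -0.00562528,  0.01263075]), np.int64(72), np.float64(0.00018013440908651158))
(array([ 0.55308433, -0.00564726,  0.01262754]), np.int64(72), np.float64(0.00017630684698328468))
[ 0.55355821 -0.00567977  0.03      ] [np.float64(0.06768679196912457), np.float64(0.06946532342421374), np.float64(0.06860717521233146), np.float64(0.06828972487869721)] [np.float64(15.495296374565207), np.float64(14.514745048769674), np.float64(105.21181507586172), np.float64(105.96747485728278)]
0.0693999271622705 16.16057350631953
```

Run:
```python
from station import r
from h import *
Y=143.1
W=[.5729,.3222]
r.reach([*W,.26],[180,0,Y]); r.servo_line([*W,.1992],speed=.08); r.wait(.3)
s=r.sense(); print(s["clock"],s["tcp_pos"],s["orientation"],s["contact_force"])
d=shot(r,"w3")
```

```text
6.1667 [0.57300919 0.32224536 0.19971768] [1.79957730e+02 2.46299552e-02 1.43099383e+02] [ 0.48694006 -0.43427743  0.70495626]
```

View pics/w3.png

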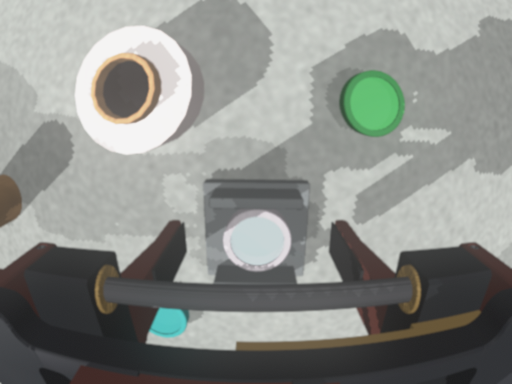

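The window is at (257,239), centred between the fingertips (inner edges at columns 185 and 330). Next I'll lower 0.6 mm and grip.

Run:
```python
from station import r
from h import *
d=load("w3")
x=[.5729,.3222]
for _ in range(3): o=radial(d,x,.022,.020,sign=-1,w=.003); x=o[0][:2]
print("window seen",o)
W=[.5729,.3222]
r.servo_line([*W,.1986],speed=.05); r.grab(15); r.wait(.2)
s=r.sense(); print(s["clock"],s["tcp_pos"],s["opening"],s["contact_force"])
d=shot(r,"w4")
x=[.5729,.3222]
for _ in range(3): o=radial(d,x,.022,.020,sign=-1,w=.003); x=o[0][:2]
print("window seen",o)
a=np.radians(143.1); X=np.array([np.cos(a),np.sin(a)]);Yv=np.array([np.sin(a),-np.cos(a)])
e=o[0][:2]-s["tcp_pos"][:2]; print("tool x,y off",e@X,e@Yv)
```

```text
window seen (array([0.5725514 , 0.32229479, 0.01976931]), np.int64(72), np.float64(0.00016231745122488044))
7.475 [0.57290083 0.3222131  0.19862519] 0.03914196380698336 [ 0.5253682   0.12027793 -0.09034919]
window seen (array([0.57254631, 0.3224654 , 0.01982945]), np.int64(72), np.float64(0.00019167017959918672))
tool x,y off 0.0004349956777516644 -1.1105753557518949e-05
```

View pics/w4.png

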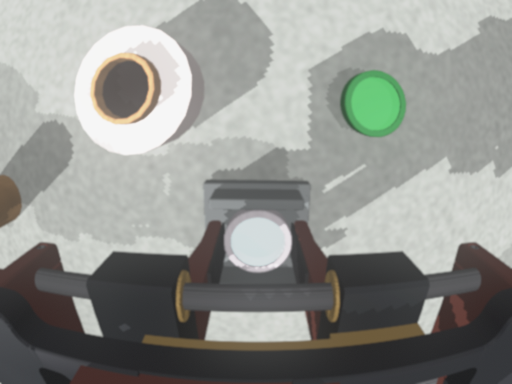

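Grip is good: opening is 39 mm and the jaw-axis offset is about 0. Next I'll lift and carry to the cell.

Run:
```python
from station import r
from h import *
Y=143.1
a=np.radians(Y); X=np.array([np.cos(a),np.sin(a)])
C=np.array([.5530,-.0056])-.0002*X
r.servo_line([.5729,.3222,.30],speed=.12)
r.reach([*C,.28],[180,0,Y]); r.servo_line([*C,.224],speed=.08); r.wait(.3)
s=r.sense(); print(s["clock"],C,s["tcp_pos"],s["orientation"],s["contact_force"],s["opening"])
d=shot(r,"w5"); d=shot(r,"s5","scene")
```

```text
10.9167 [ 0.55315994 -0.00572008] [ 0.55326716 -0.00575825  0.22450781] [1.79974220e+02 4.26969407e-02 1.43095304e+02] [-0.10901102  0.78488706  0.30778339] 0.039196465395817656
```

View pics/w5.png

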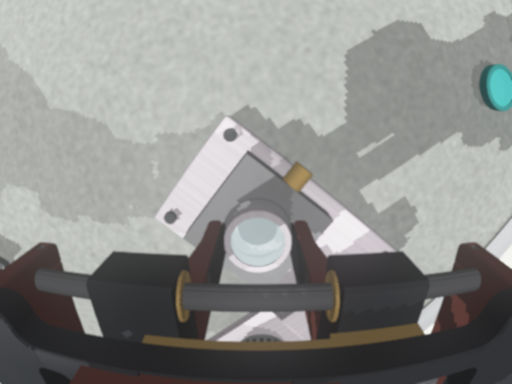

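View pics/s5.png

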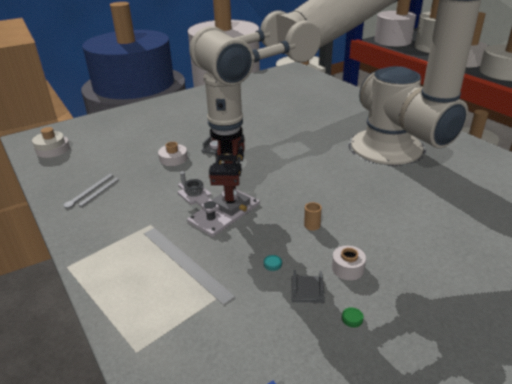

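The window is held level above the cell (wrist view (258,240), cell edge just visible behind it), and the cradle is empty. I'll lower it in small steps, watching the force.

Run:
```python
from station import r
from h import *
C=np.array([.5530,-.0056])-.0002*np.array([np.cos(np.radians(143.1)),np.sin(np.radians(143.1))])
z=.224; base=r.sense()["contact_force"]
for z in (.2195,.2180,.2168,.2156,.2144,.2135,.2130):
    r.servo_line([*C,z],speed=.03); r.wait(.12)
    s=r.sense(); f=s["contact_force"]-base; print(z,s["tcp_pos"].round(4),f.round(2),s["torque"].round(3))
    if abs(f[2])>6 or np.hypot(*f[:2])>6: break
print(s["clock"])
shot(r,"w6")
```

```text
0.2195 [ 0.5531 -0.0057  0.2194] [-0.45 -0.71  1.12] [ 0.05   0.015 -0.004]
0.218 [ 0.5532 -0.0057  0.218 ] [-0.94 -0.95  0.95] [ 0.     0.047 -0.013]
0.2168 [ 0.5532 -0.0057  0.2168] [-0.99  0.09  1.43] [-0.02   0.022  0.023]
0.2156 [ 0.5532 -0.0057  0.2155] [0.1  0.09 0.31] [ 0.021  0.001 -0.037]
0.2144 [ 0.5532 -0.0057  0.2144] [0.01 0.08 0.04] [-0.017  0.044  0.004]
0.2135 [ 0.5532 -0.0057  0.2135] [-0.01  0.11 -0.43] [-0.029 -0.02  -0.042]
0.213 [ 0.5532 -0.0057  0.213 ] [-0.38 -0.15  0.86] [ 0.026  0.007 -0.017]
13.6333
```

View pics/w6.png

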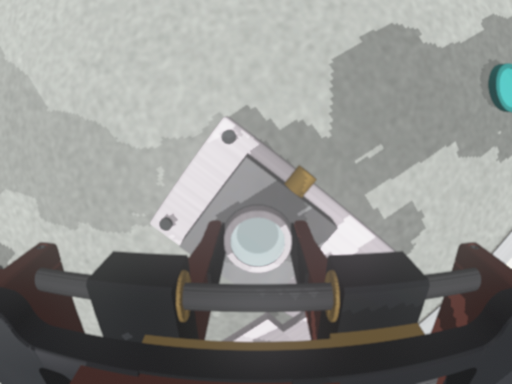

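Run:
```python
from station import r
from h import *
C=np.array([.55316,-.00572])
base=r.sense()["contact_force"]
r.servo_line([*C,.2127],speed=.03); r.wait(.1); print((r.sense()["contact_force"]-base).round(2))
r.let_go(); r.wait(.25); print(r.sense()["clock"],r.sense()["contact_force"])
r.servo_line([*C,.30],speed=.15)
X=np.array([np.cos(np.radians(143.1)),np.sin(np.radians(143.1))])
r.servo_line([*(C-.04*X),.285],speed=.15); r.wait(.15)
d=shot(r,"w7"); print(r.sense()["clock"])
x=[.553,-.0056]
for _ in range(3): o=radial(d,x,.036,.020,sign=-1,w=.003); x=o[0][:2]
print(o); print(radial(d,x,.036,.020,sign=1,w=.003))
im=d["frame"]
cv2.imwrite("pics/w7c.png",cv2.resize(im[65:225,170:380,::-1],None,fx=3.7,fy=3.7,interpolation=cv2.INTER_CUBIC)[:600])
```

```text
[0.99 0.03 0.87]
15.175 [ 0.33044366  0.44435145 -0.5200996 ]
16.5417
(array([ 0.55310074, -0.00554974,  0.01976398]), np.int64(72), np.float64(0.00013644688594376505))
(array([ 0.55062805, -0.00385046,  0.01986402]), np.int64(72), np.float64(0.001168794605655543))
```

View pics/w7c.png

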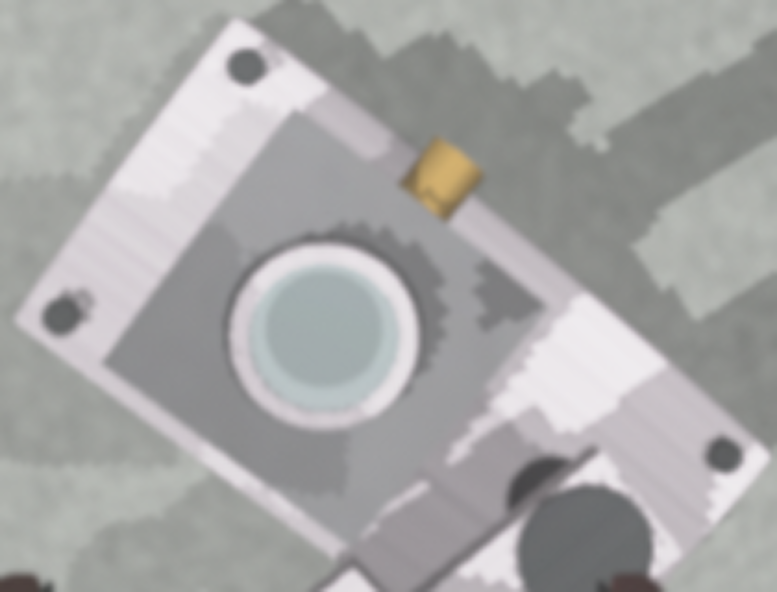

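View pics/w7.png

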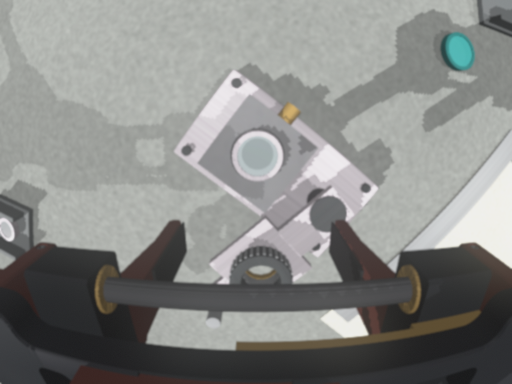

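The window is seated: its fitted top circle at z=36 mm has r=19.76, the same reading as in the cradle, and it sits within 0.2 mm of the cell centre. Now I'll look at the ring and pin.

Run:
```python
from station import r
from h import *
r.grab(15)
r.reach([.624,-.145,.30],[180,0,92.5]); r.wait(.15)
d=shot(r,"w8"); print(r.sense()["clock"],r.sense()["tcp_pos"])
for n,X in (("boss",[.6205,.013,.052]),("ring",[.6235,-.057,.075]),("pin",[.6257,-.107,.085])): print(n,proj(d,X,True))
```

```text
18.8 [ 0.62391047 -0.14384913  0.29999926]
boss [262.91436256   7.32344564]
ring [263.31983369  92.81152817]
pin [263.29227635 167.80680685]
```

View pics/w8.png

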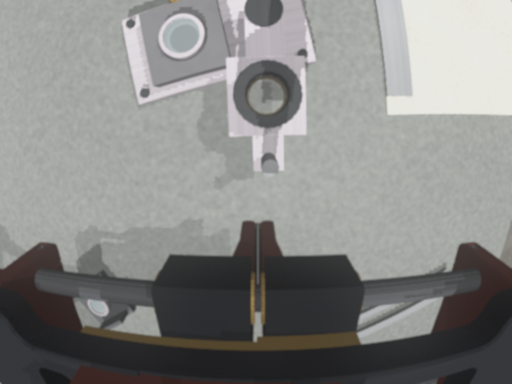

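Run:
```python
from h import *
d=load("w8"); im=d["frame"]
cv2.imwrite("pics/w8c.png",cv2.resize(im[50:185,200:340,::-1],None,fx=5.5,fy=4.4,interpolation=cv2.INTER_CUBIC)[:600])
x=[.6255,-.057]
for _ in range(3): o=radial(d,x,.075,.024,sign=1,w=.003); x=o[0][:2]
print("ring",o)
```

```text
ring (array([ 0.62621176, -0.0572069 ,  0.02343079]), np.int64(72), np.float64(0.0001586855616251634))
```

View pics/w8c.png

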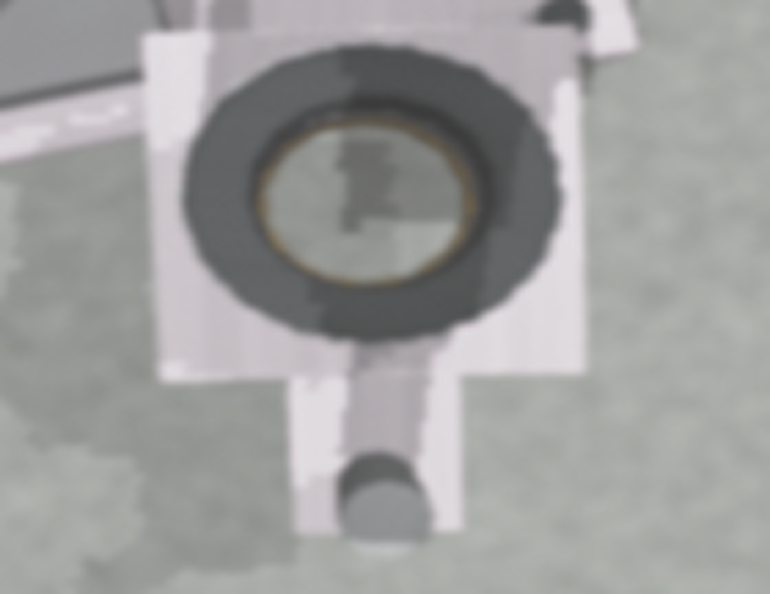

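The ring fits at (0.6262, -0.0572), 70.4 mm from the pivot as it should be; the pin top is at pixel (270,166). I'll cross-check the pin, then swing the yoke by pushing with the closed fingers.

```bash
cat >> h.py <<'E'
CELL=np.array([.5530,-.0056]); AX=15.4
u=lambda deg: np.array([np.cos(np.radians(deg)),np.sin(np.radians(deg))])
PIV=CELL+.070*u(AX)
def push_pose(phi,off,z,rad=.120):
    p=PIV+rad*u(phi)+off*u(phi+90); return [p[0],p[1],z],[180,0,phi+180]
E
python3 - <<'E'
from station import r
from h import *
d=load("w8"); pin=cast(d,270.4,165.9,.085,True)[:2]; v=pin-PIV; print(PIV,"pin",pin,np.linalg.norm(v),np.degrees(np.arctan2(v[1],v[0])))
phi=-85.4
p,o=push_pose(phi,.032,.30); r.reach(p,o)
p,o=push_pose(phi,.032,.242); r.servo_line(p,o,speed=.12); r.wait(.1); base=r.sense()["contact_force"]; print(r.sense()["clock"],r.sense()["tcp_pos"],p)
p,o=push_pose(phi,.0195,.242); r.servo_line(p,o,speed=.06)
print((r.sense()["contact_force"]-base).round(2))
for ph in (-93,-101,-109,-117,-125):
    p,o=push_pose(ph,.0195,.242); r.servo_line(p,o,speed=.10); s=r.sense(); f=s["contact_force"]-base; print(ph,round(s["clock"],2),f.round(2))
    if np.linalg.norm(f)>12: break
shot(r,"w9")
E
```

```text
[0.62048668 0.01298893] pin [ 0.63034949 -0.10548763] 0.11888637068681882 -85.24127407328814
19.8667 [ 0.66222993 -0.10430874  0.24360265] [np.float64(0.6620074733264507), np.float64(-0.10405817161214956), 0.242]
[-0.81  0.76  0.26]
-93 20.53 [-0.67  0.71 -0.95]
-101 20.85 [-0.93  0.52 -0.12]
-109 21.17 [-1.22  1.32 -1.47]
-117 21.48 [-0.34  0.86 -0.73]
-125 21.8 [-1.33  1.39 -1.85]
```

View pics/w9.png

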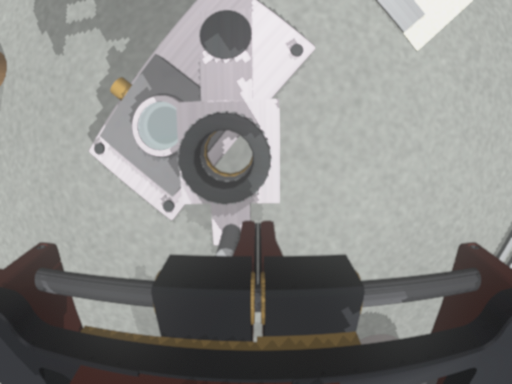

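The yoke follows: the pin at (229,238) rests on the left finger, and the ring at (225,157) is moving over the cell. I'll continue to the stop.

Run:
```python
from station import r
from h import *
for ph,v in ((-133,.1),(-141,.1),(-149,.1),(-156,.08),(-160,.05),(-162,.03),(-163.2,.03),(-164,.03),(-164.8,.03),(-165.6,.03),(-166.4,.03),(-167.2,.03)):
    p,o=push_pose(ph,.0195,.242); r.servo_line(p,o,speed=v); s=r.sense(); f=s["contact_force"]; ft=f[:2]@u(ph+90); print(ph,round(s["clock"],2),f.round(2),"tang",round(ft,2))
    if ph<-160 and ft>9: break
r.wait(.3); print(r.sense()["contact_force"])
shot(r,"w10")
```

```text
-133 22.17 [-0.23  0.39 -0.18] tang -0.43
-141 22.48 [0.61 0.55 0.12] tang -0.04
-149 22.8 [ 0.61 -0.57 -0.03] tang 0.81
-156 23.13 [-0.47 -0.35  0.04] tang 0.13
-160 23.45 [ 0.01  0.02 -0.47] tang -0.02
-162 23.74 [-0.3  -0.97  0.48] tang 0.83
-163.2 23.99 [-0.59 -0.17  0.01] tang -0.01
-164 24.24 [ 1.16 -0.7   0.08] tang 1.0
-164.8 24.49 [1.05 0.35 0.27] tang -0.06
-165.6 24.74 [ 0.05 -0.56  0.62] tang 0.55
-166.4 24.99 [ 0.25 -1.46 -0.49] tang 1.48
-167.2 25.24 [ 2.76 -6.69 -1.39] tang 7.14
[ 3.6516482  -7.30986526 -2.09981717]
```

View pics/w10.png

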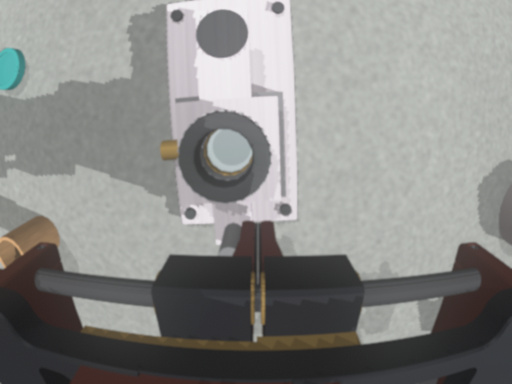

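The stop is felt: tangential force rose from 1.5 to over 7 N, with the ring at (225,157) over the window. I'll back off, lift and check the ring centre.

Run:
```python
from station import r
from h import *
p,o=push_pose(-166,.030,.242); r.servo_line(p,o,speed=.06)
p,o=push_pose(-166,.030,.30); r.servo_line(p,o,speed=.15); r.let_go()
X=tx(69)[:2]
r.reach([*(CELL-.045*X),.30],[180,0,69]); r.wait(.15)
d=shot(r,"w11"); print(r.sense()["clock"],r.sense()["contact_force"])
x=CELL
for _ in range(3): o=radial(d,x,.0755,.024,sign=1,w=.003); x=o[0][:2]
print("ring",o, "joints", r.inverse_kinematics([*CELL,.245],[180,0,69]), r.inverse_kinematics([*CELL,.24],[180,0,-38]))
v=x-PIV; print(np.linalg.norm(v),np.degrees(np.arctan2(v[1],v[0])))
```

```text
28.975 [ 0.23698146 -0.10185201 -0.26282667]
ring (array([ 0.55338906, -0.00515908,  0.02342484]), np.int64(72), np.float64(0.0001683444510985753)) joints [-4.10493897e+00 -3.93793807e-01  9.25089574e+01 -2.54444375e-14
  8.78848364e+01  1.68950610e+01] [-4.10493897e+00 -2.27124275e-01  9.28600006e+01 -2.54444375e-14
  8.73671236e+01  1.23895061e+02]
0.06950856495900207 -164.86523607315854
```

View pics/w11.png

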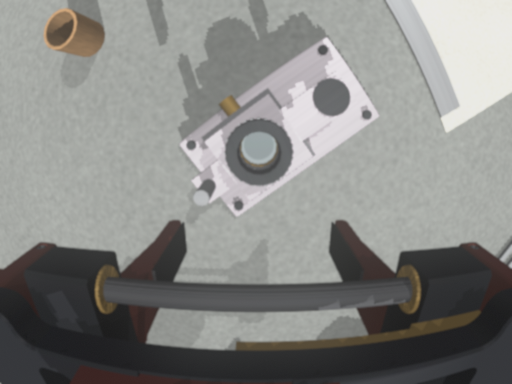

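The ring at (259,151) fits at (0.5534, -0.0052), 0.5 mm from the cell, so the yoke is home. Stroke 1 on the ring is next.

```bash
cat >> h.py <<'E'
RC=np.array([.5533,-.0053])
def stroke(r,z0,y0=69,y1=-38,n=6,sq=25,tlim=.45,T=2.4):
    r.reach([*RC,z0+.05],[180,0,y0]); r.servo_line([*RC,z0],speed=.1); r.wait(.1)
    b=r.sense(); bt=b["torque"]; print("at",b["tcp_pos"].round(4),round(b["clock"],2))
    r.grab(sq); r.wait(.1); s=r.sense(); print("opening",s["opening"],s["contact_force"].round(2))
    dz=np.radians((y0-y1)/n)*.00194; y=y0; z=z0; tq=0
    for i in range(n):
        y-=(y0-y1)/n; z-=dz
        r.servo_line([*RC,z],[180,0,y],speed=dz/(T/n)); s=r.sense()
        tq=s["torque"]-bt; print(i,round(y,1),round(s["clock"],2),"F",s["contact_force"].round(1),"T",s["torque"].round(3),"yaw",s["orientation"][2].round(1),"j6tq",s["joint_torque"][5].round(3))
        if abs(tq[2])>tlim: print("stop"); break
    return y
E
python3 - <<'E'
from station import r
from h import *
stroke(r,.182+.0595)
shot(r,"s12","scene")
r.let_go(); r.wait(.1); s=r.sense(); print(s["clock"],s["contact_force"])
E
```

```text
at [ 0.5536 -0.0054  0.2426] 30.02
opening 0.04730960371599145 [ 2.33 -0.24 -1.04]
0 51.2 31.29 F [ 4.6 -1.9 -2. ] T [-0.282 -0.771 -0.039] yaw 51.3 j6tq 0.092
1 33.3 31.75 F [ 6.1 -1.8 -1.4] T [-0.375 -0.801 -0.071] yaw 33.5 j6tq 0.045
2 15.5 32.21 F [ 5.6 -2.3 -2.8] T [-0.44  -0.941 -0.047] yaw 15.6 j6tq 0.045
3 -2.3 32.67 F [ 5.5 -3.8 -1.7] T [-0.51  -0.961 -0.116] yaw -2.2 j6tq 0.044
4 -20.2 33.12 F [ 6.6 -4.6 -1.5] T [-0.603 -0.949 -0.049] yaw -20.1 j6tq 0.046
5 -38.0 33.58 F [ 5.8 -4.6 -2. ] T [-0.71  -0.886 -0.04 ] yaw -37.9 j6tq 0.048
34.5167 [0.22762242 0.54584736 0.37124802]
```

Run:
```python
from station import r
from h import *
r.servo_line([*RC,.29],speed=.15)
y=stroke(r,.182+.0562,n=12,sq=30,tlim=.22,T=2.8)
shot(r,"s13","scene")
```

```text
at [ 0.5536 -0.0053  0.2392] 37.4
opening 0.04749439273026871 [ 3.39 -1.23 -0.2 ]
0 60.1 38.52 F [ 4.5 -1.7 -1.2] T [-0.27  -0.615 -0.029] yaw 60.2 j6tq 0.269
1 51.2 38.83 F [ 4.4 -1.2 -1. ] T [-0.328 -0.648 -0.043] yaw 51.3 j6tq 0.14
2 42.3 39.13 F [ 4.1 -2.  -0.7] T [-0.352 -0.74  -0.023] yaw 42.4 j6tq 0.141
3 33.3 39.44 F [ 5.3 -2.6 -1.4] T [-0.365 -0.739 -0.1  ] yaw 33.5 j6tq 0.143
4 24.4 39.75 F [ 5.5 -2.6 -2.2] T [-0.405 -0.81   0.032] yaw 24.6 j6tq 0.144
5 15.5 40.06 F [ 5.8 -2.9 -1.7] T [-0.447 -0.816 -0.047] yaw 15.6 j6tq 0.146
6 6.6 40.37 F [ 5.6 -3.1 -2.3] T [-0.462 -0.847 -0.136] yaw 6.7 j6tq 0.147
7 -2.3 40.67 F [ 6.6 -3.9 -1.4] T [-0.528 -0.821 -0.046] yaw -2.2 j6tq 0.148
8 -11.2 40.98 F [ 5.7 -3.6 -1.5] T [-0.549 -0.835 -0.06 ] yaw -11.1 j6tq 0.149
9 -20.2 41.29 F [ 0.5 -4.9  2.4] T [-0.624  0.078 -0.06 ] yaw -19.9 j6tq 0.213
10 -29.1 41.6 F [-0.9 -5.8  4.6] T [-0.965  0.429 -0.038] yaw -28.8 j6tq 0.223
11 -38.0 41.91 F [-3.6 -3.5  7.3] T [-0.664  0.846 -0.075] yaw -37.8 j6tq 0.114
```

Force and torque changed at about 85° of stroke 2, which suggests the stop. I'll confirm by regripping mid-range, turning a bit further without descending, and watching the torque.

Run:
```python
from station import r
from h import *
r.let_go(); r.wait(.1); print(r.sense()["contact_force"])
r.servo_line([*RC,.29],speed=.15)
z=.182+.0545; y=50
r.reach([*RC,z+.04],[180,0,y]); r.servo_line([*RC,z],speed=.1); r.wait(.1); b=r.sense()
r.grab(40); r.wait(.1); s=r.sense(); print(s["clock"],s["opening"],s["tcp_pos"])
for i in range(8):
    y-=5; z-=.00003
    r.servo_line([*RC,z],[180,0,y],speed=.00003/.2); s=r.sense()
    print(i,y,round(s["clock"],2),"F",s["contact_force"].round(1),"T",(s["torque"]-b["torque"]).round(3),s["orientation"][2].round(1),s["joint_torque"][5].round(3))
    if s["joint_torque"][5]>.6: break
```

```text
[ 0.03376553 -0.05546105  0.297665  ]
46.2 0.04717438928057865 [ 0.55355349 -0.00558689  0.23668529]
0 45 46.45 F [ 7.2  1.9 -2.4] T [ 0.086 -1.347  0.018] 45.0 0.165
1 40 46.7 F [ 7.5 -0.2 -2.1] T [-0.07  -1.496  0.885] 40.1 1.064
```

There is a hard stop within a few degrees: 0.9 N m against 0.06 N m while running. I'll release, lift and inspect.

Run:
```python
from station import r
from h import *
r.let_go(); r.wait(.1); print(r.sense()["contact_force"])
r.servo_line([*RC,.30],speed=.15)
X=tx(69)[:2]
r.reach([*(CELL-.045*X),.30],[180,0,69]); r.wait(.15)
d=shot(r,"w14"); s=r.sense(); print(s["clock"],s["contact_force"])
for z in (.069,.076):
    x=CELL
    for _ in range(3): o=radial(d,x,z,.024,sign=1,w=.003); x=o[0][:2]
    v=x-PIV; print(z,"ring",o,np.linalg.norm(v),np.degrees(np.arctan2(v[1],v[0])))
r.reach([.45,.25,.40],[180,0,90]); t=shot(r,"s14","scene"); shot(r,"t14","top"); print(r.sense()["clock"])
im=t["frame"][:,:,::-1]; a=cv2.resize(im[165:240,165:270],None,fx=7,fy=7,interpolation=cv2.INTER_CUBIC); cv2.imwrite("pics/s14c.png",a)
```

```text
[-0.30288636  0.93019073 -0.14982684]
48.975 [ 1.18726217  0.11357585 -0.7002773 ]
0.069 ring (array([ 0.55344054, -0.00513251,  0.02348403]), np.int64(72), np.float64(0.00016141483416612945)) 0.06945193721490531 -164.87530518360353
0.076 ring (array([ 0.55374592, -0.0042501 ,  0.02267026]), np.int64(72), np.float64(0.00015625154209803068)) 0.06893121807828627 -165.51714136966396
50.3083
```

View pics/w14.png

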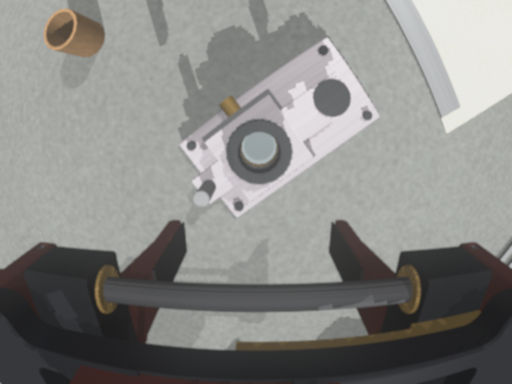

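View pics/s14c.png

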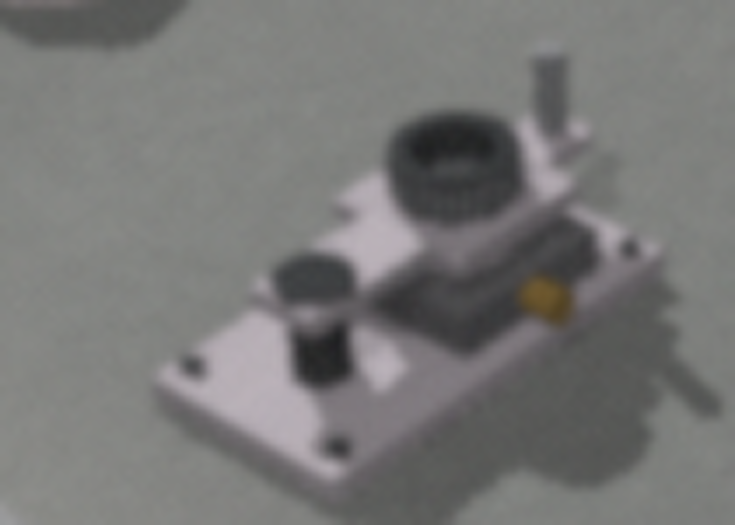

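View pics/t14.png

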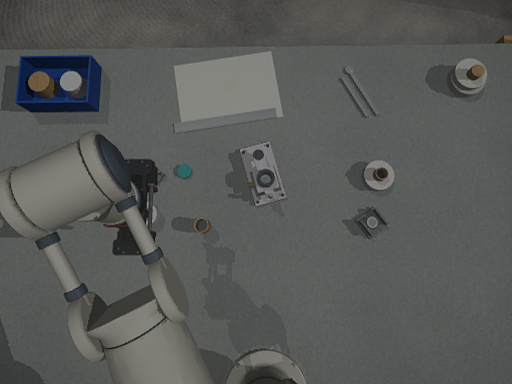

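Checked at the fully-down height, the ring fits with the same radius as before (23.48 vs 23.42 mm), so it has sunk about 6–7 mm. The yoke is still home and the bystanders are in place. Handing in.

Run:
```python
from station import r
r.wait(.2); s=r.sense(); print(s["clock"],s["contact_force"]); r.hand_in()
```

```text
50.5083 [ 0.14006953  0.37676877 -0.33532311]
the job is handed in; nothing more can be done
```

The job is done and handed in at 50.5 s of the 72 s allowed. The large window is in the cell, the yoke is closed over it, and the ring is screwed down to its stop. The interface gave no verdict, and the ring angle and washer compression could not be read directly, so they are inferred from the checks below.

- **Window:** I gripped it by its upper edge and lowered it into the cell with no contact force above noise. After release it measured about 0.2 mm from the cell centre, at the height expected when seated.
- **Yoke:** I pushed it by the pin until it stopped, with the force rising from about 1.5 N to 7 N. Afterwards the ring sat about 0.5 mm from the cell axis. It had not moved when I measured again after the screwing.
- **Ring:** Two clockwise strokes turned it to its stop late in the second one, after which the fingers slipped on the rim. Regripped, it met a hard stop within a few degrees, at about 0.9 N m against about 0.06 N m while turning. The last wrist view fits a ring about 6–7 mm lower than at the start.
- **Surroundings:** In the last top view the small window, the narrow roll and the core look unmoved. The arm hid most of the wide roll there, but I never worked near it after picking up the window. The arm was clear of everything at hand-in.
- **Disagreement:** The top camera read about 2.5 mm off the wrist camera. I used the wrist camera throughout.

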